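Put the return spring on the lever machine's piston rod

TASK

The piston of the lever coffee machine stands on its black service base with its rod pointing up. Pick up the wide steel coil spring, thread it over the rod end, twisting it slightly if a coil snags, guide it down without dropping it until it rests fully home on the brass piston head, and let go. Do not disturb the narrow brass spring, which belongs elsewhere.

Things in the scene. Friction and masses are not known exactly. Their poses are not given: they have to be found in the camera images.
- spring: Wide bright-steel coil spring, 46 mm outside, 35 mm clear bore, 80 mm high, 5 mm wire, flat ends, 0.11 to 0.18 kg; stands loose and upright on the counter. Rigid in the hand; grip across its outside. Origin at its middle, on its axis 40 mm above its lower end; z along its axis. Same either way up, at any yaw. If a coil catches on the rod end, lift a few mm, twist slightly and go on.
- piston: Piston with rod, fixed: black base 90 x 90 x 20 mm high; on it the round brass head, 58 mm diameter, its flat top (the spring's seat) 50 mm above the counter; from its centre the dark steel rod, 16 mm diameter, straight up to a ball end 145 mm above the counter. Origin: centre of the base's underside, on the rod's axis at counter height; z up. Yaw does not matter.
- narrow_spring: Narrow brass-coloured spring, 20 mm outside diameter, 70 mm high, standing upright; too narrow for the rod. Not to be disturbed. Origin at its middle, 35 mm above its lower end; z up.
There are look-alikes about, which are no part of the job. What is shaped like the piston but green is not meant.

How it is judged:
By the outcome, as a careful person would: the job done as asked, in the order asked, and still so for the second after the job is handed in, with the robot touching nothing.
It also fails if it takes over 42 s, if anything falls off the work surface, if the arm or the gripper's body presses on something with over 40 N, if the wrist force passes 120 N, or if a joint passes its speed limit or range.

ROBOT

A 6-joint arm with a two-finger parallel gripper is mounted at the origin on the work surface. World frame = base frame: x ahead of the robot, y to its left, z up, the work surface at z = 0. Lengths are in m, angles in degrees, forces in N, time in s.
With the tool pointing down it reaches from about 0.375 to 0.9 m from the base axis. Payload 3.1 kg.
Tool frame: the origin (TCP) lies at the very end of the fingers, on their centre line; the grasp point (between the pads) lies 19 mm behind it; z points along the fingers, y is the line along which they close (so a half turn about z gives the same grasp; the last joint's range is limited). The gripper opens to 87 mm and grips with 3 to 60 N. Pads are 19 mm wide; open, the fingers measure 117 mm over their backs; the gripper's body (75 mm by 190 mm) begins 51 mm behind the grasp point.
Start: joints at [-74.227, 30.224, 82.088, -0, 67.689, -10.227], TCP at [0.274, -0.562, 0.223] pointing down, gripper open.
Joint ranges: [-176.69, 176.69], [-43.24, 126.21], [12.49, 139.97], [-82, 262], [0, 151.66], [-163.58, 163.58]. Speed limits (degrees/s): [159.86, 159.86, 180, 180, 180, 180].

INTERFACE

Orientations are given as a 3x3 rotation matrix whose columns are the frame's x, y, z axes.
In Python, from rig import * gives the robot as it stands.
- The arm moves only by the tool jog_arm, never from a script. Its arguments are lists of equal length, an entry for each row: "delta_pos": the shift along the world's x, y, z in cm, a list of three; "turn": the turn about the world's z in degrees; "grip": the closure, from 0 (fully open) to 1 (shut). In form: {"delta_pos": [[x, y, z], ...], "turn": [turn, ...], "grip": [grip, ...]}. A call has 1 to 12 rows; each row is the pose to reach, as a shift and turn from the pose commanded when the call began; what a row does not reach only later rows make up. A row lasts 1/8 s, in which the tool goes at most 62.5 mm and 10.7 degrees, less where a joint would pass 70% of its speed; a pose out of reach is approached as far as the arm can. A call with a gripper value outside its range is refused whole. The fingers move at their own pace and stop on an object; the grip force is fixed at half the most. Time passes only in rows, so rows that repeat a pose let the fingers close. It gives the time, the measured TCP pose, the force, the opening and the grip force at its end, in the units of the state.
- read_state(): the state, without advancing time (a new reading comes with each control period).
- capture(name): name is "scene" or "top"; returns a dict with "color" (480x640x3 uint8, blue, green, red), "fovy" (degrees; the focal length in pixels is half the picture's height over the tangent of half this angle, whatever the lens; pixels are square), "cx", "cy" (the principal point, pixels), "k1" (the pictures are not rectified: a ray, as slopes to the right and down, at radius r is drawn at 1 + k1 r^2 times it, then the intrinsics apply), "camera_from_world" (4x4, takes a point from world to camera coordinates). Camera axes: x right, y up, looking along -z (the intrinsics and any distortion apply to the point x, -y, -z); pixel columns grow to the right and rows downward; lengths in m; the calibration is good to about 2 mm. A picture is of the moment at which its call begins. There is no depth.
- hand_in(): hands the job in; it is judged then, once.
The state is a dict: "time_s": time; "joint_positions": joint angles; "qvel": joint speeds; "tau": joint torques, N m; "position": TCP position; "tcp_rot": TCP orientation; "force": force on the tool from outside, world axes, zero at the start; "moment": the same for the moment, N m; "opening": opening from 0.0 (shut) to 1.0 (fully open); "grasp_force": force on a finger pad.
Only numpy, scipy, OpenCV 4.12 (cv2) and the standard library are available. Lean on these libraries where they do the work, as an engineer would, in place of code of your own. Each camera call takes 0.05 s, during which the arm holds its last target. There are 200 camera calls.

## Working session

There is one attempt and no reset: what is moved stays moved. The work goes in short steps, Python scripts to look and compute and a tool call to move; the robot and the scene stay as the last step left them, time stands still between calls to the robot, and variables do not carry over. Pictures are saved under pics/ and viewed, at most 10 in all, crops included, and the job is handed in when it is done.

Besides the shell and the picture viewer there is one more tool, called as name([rows], argument=value, ...), one row to a line, values as JSON. jog_arm: Moves the arm, as the interface text tells. Its arguments: {"type":"object","properties":{"delta_pos":{"type":"array"},"turn":{"type":"array"},"grip":{"type":"array"}},"required":["delta_pos","turn","grip"]}

```bash
mkdir -p pics; ls
cat > h.py <<'E'
import numpy as np, cv2
from rig import *
def K(c):
    f=240/np.tan(np.radians(c["fovy"])/2); return np.array([[f,0,c["cx"]],[0,f,c["cy"]],[0,0,1]])
D=np.diag([1,-1,-1])
def ray(c,px):
    p=cv2.undistortPoints(np.array([[px]],float),K(c),np.array([c["k1"],0,0,0.]) )[0,0]
    # refine: drawn = ray*(1+k1 r^2) same as OpenCV model
    M=np.array(c["camera_from_world"]); R=M[:3,:3]; o=-R.T@M[:3,3]
    d=R.T@D@np.array([p[0],p[1],1]); return o,d/np.linalg.norm(d)
def plane(c,px,z):
    o,d=ray(c,px); return o+d*(z-o[2])/d[2]
def proj(c,P):
    M=np.array(c["camera_from_world"]); q=D@(M[:3,:3]@np.array(P)+M[:3,3]); 
    x=q[:2]/q[2]; x=x*(1+c["k1"]*(x@x)); k=K(c); return k[:2,:2]@x+k[:2,2]
def tri(a,pa,b,pb):
    o1,d1=ray(a,pa);o2,d2=ray(b,pb)
    A=np.stack([d1,-d2],1); t=np.linalg.lstsq(A,o2-o1,rcond=None)[0]
    p,q=o1+t[0]*d1,o2+t[1]*d2; return (p+q)/2,np.linalg.norm(p-q)
E
python3 - <<'E'
from h import *
for n in("scene","top"):
    c=capture(n); cv2.imwrite(f"pics/{n}0.png",c["color"]); M=np.array(c["camera_from_world"]); print(n,c["fovy"],c["cx"],c["cy"],c["k1"],-M[:3,:3].T@M[:3,3])
s=read_state(); print(s["time_s"],s["position"],s["tcp_rot"],s["opening"])
E
```

```text
pics
scene 51.789660721887515 314.47469966211025 237.466654302762 -0.03687889285431512 [ 0.895926   -0.19603121  0.62549696]
top 56.59074519323093 315.9384684946048 236.01875811634085 0.025346657186521234 [ 0.47505611 -0.00928556  0.83471365]
0.1 [ 0.27381545 -0.56110222  0.22168417] [[ 8.98792317e-01  4.38374345e-01 -5.52448092e-04]
 [ 4.38374587e-01 -8.98790505e-01  1.83034025e-03]
 [ 3.05839109e-04 -1.88727496e-03 -9.99998172e-01]] 1.00051142550957
```

View pics/scene0.png

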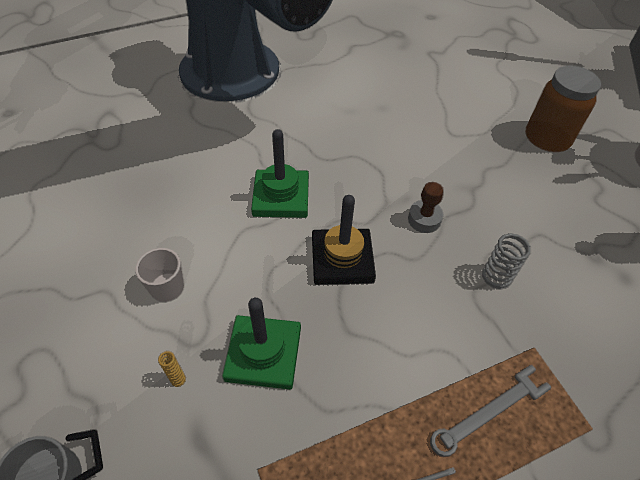

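View pics/top0.png

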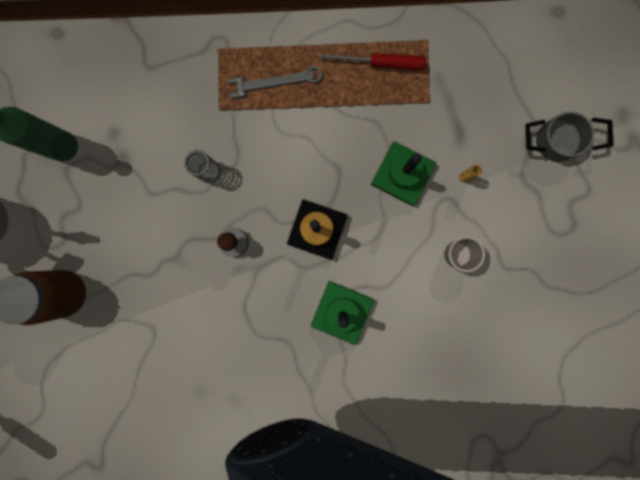

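The scene view shows the wide steel spring at (507,260), the piston on its black base at (344,250), green decoys at (280,190) and (262,350), and the brass spring at (172,368). The top view shows the same things at (200,163), (318,229), (343,312), (405,173) and (470,174).
Possible mix-ups, by scene pixel: for the spring, narrow brass (172,368), ring cup (160,270), tamper (427,210). For the piston, green (280,190) and (262,350). I choose the steel coil at (507,260) and the black/brass piston at (344,250).

Run:
```python
import cv2,numpy as np
s=cv2.imread("pics/scene0.png");t=cv2.imread("pics/top0.png")
def cr(i,x,y,w=80,h=60): return cv2.resize(i[y:y+h,x:x+w],(400,300),interpolation=cv2.INTER_CUBIC)
# pistons need higher crop
o=np.vstack([np.hstack([cr(s,465,228,93,70),cr(t,175,140)]),np.hstack([cr(s,285,190,133,100),cr(t,280,195,93,70)])])
cv2.imwrite("pics/crop.png",o)
```

```text
(no output)
```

View pics/crop.png

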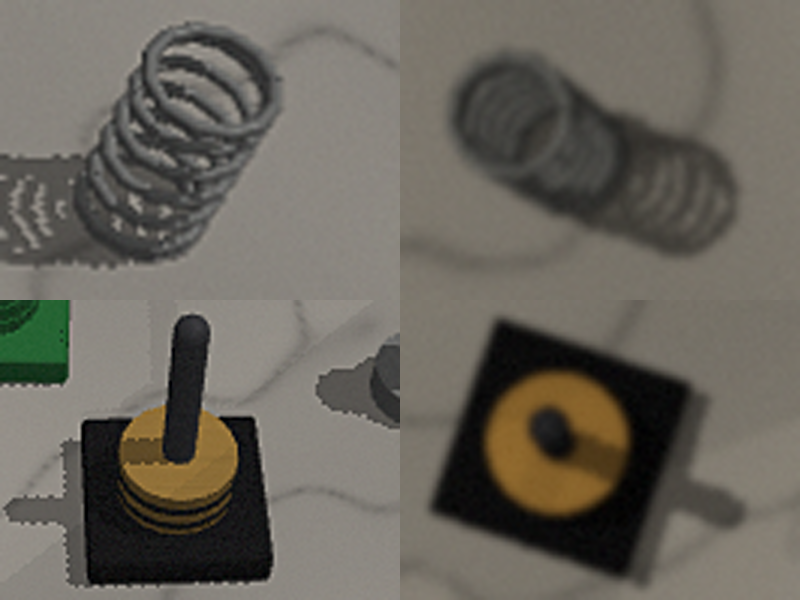

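The crop confirms the choice: an open steel coil with its top ring centred near scene (514,246.6) and top (197.2,162), and the brass-headed piston on black with its rod end at scene (348.5,201) and top (314.2,224.1).

```bash
cat > m.py <<'E'
from h import *
a=capture("scene");b=capture("top")
for n,pa,pb in [("springtop",(514.1,246.6),(197.2,162)),("ball",(348.5,201),(314.2,224.1)),("seat",(344.5,241.1),(316.6,228.4)),("tamper top",(432,190),(228,241)),("brass",(167,357),(474,171)),("green far",(278,133),(343,319)),("green near",(256,303),(411,162))]:
    p,e=tri(a,pa,b,pb); print(n,(p*1000).round(1),round(e*1000,1))
# masks
for n,c,(x0,y0,x1,y1) in(("scene",a,(310,215,380,285)),("top",b,(285,195,355,262))):
    hsv=cv2.cvtColor(c["color"],cv2.COLOR_BGR2HSV); m=cv2.inRange(hsv,(12,110,30),(32,255,255)); z=np.zeros_like(m); z[y0:y1,x0:x1]=m[y0:y1,x0:x1]
    cn=max(cv2.findContours(z,0,1)[0],key=cv2.contourArea); h=cv2.convexHull(cn); e=cv2.fitEllipse(h); print(n,"brass",e,plane(c,e[0],.05))
p=plane(b,(197.2,162),.08);print("spring top-plane",p,plane(a,(514.1,246.6),.08),"bottom",plane(a,(497.5,274.5),0))
E
python3 m.py
```

```text
springtop [644.  219.7  79. ] 0.2
ball [526.8  17.9 136.5] 0.9
seat [526.1  18.1  46.7] 0.7
tamper top [506.9 170.3  74.3] 1.5
brass [ 615.2 -256.    66.7] 3.4
green far [379. -24. 145.] 2.8
green near [ 621.  -139.7  128.8] 5.5
scene brass ((343.3948974609375, 244.12918090820312), (39.83818817138672, 41.284881591796875), 91.3393783569336) [0.53266788 0.01346325 0.05      ]
top brass ((315.9285583496094, 227.85452270507812), (34.65236282348633, 35.20248031616211), 25.665761947631836) [0.5267521 0.018815  0.05     ]
spring top-plane [0.6438224  0.21950353 0.08      ] [0.64437532 0.2188572  0.08      ] bottom [0.6407938  0.22412274 0.        ]
```

jog_arm([
  [1, 2, 0],
  [3, 6, 0],
  [5.5, 11.5, 0],
  [8, 17, 0],
  [10.5, 22.5, 0],
  [13, 28, 0],
  [15.5, 33, 0],
  [18, 38.5, 0],
  [20.5, 43.5, 0],
  [23, 49, 0],
  [25.5, 54, 0],
  [27, 57, 0],
], turn=[0, 0, 0, 0, 0, 0, 0, 0, 0, 0, 0, 0], grip=[0, 0, 0, 0, 0, 0, 0, 0, 0, 0, 0, 0])

```text
time_s: 1.7
position: [0.5436, 0.0122, 0.2226]
tcp_rot: [[0.897, 0.441, -0.0], [0.441, -0.897, 0.001], [0.0, -0.001, -1.0]]
force: [1.3, -0.1, -0.6]
opening: 1.0
grasp_force: 0.0
```

jog_arm([
  [1.5, 3.5, 0],
  [4, 8.5, 0],
  [6.5, 13.5, 0],
  [9, 18.5, 0],
  [10, 20.7, 0],
  [10, 20.7, -3],
  [10, 20.7, -7],
  [10, 20.7, -10],
  [10, 20.7, -11.5],
  [10, 20.7, -12],
  [10, 20.7, -12],
], turn=[0, 0, 0, 0, 0, 0, 0, 0, 0, 0, 0], grip=[0, 0, 0, 0, 0, 0, 0, 0, 0, 0, 0])

```text
time_s: 3.08
position: [0.6444, 0.2156, 0.1034]
tcp_rot: [[0.899, 0.438, 0.001], [0.438, -0.899, 0.0], [0.001, 0.0, -1.0]]
force: [0.6, 0.3, 0.0]
opening: 1.002
grasp_force: 0.0
```

Run:
```python
from h import *
a=capture("scene");b=capture("top")
o=np.hstack([cv2.resize(a["color"][170:310,440:580],(400,400)),cv2.resize(b["color"][80:220,120:260],(400,400))]);cv2.imwrite("pics/g1.png",o)
print(read_state()["position"])
```

```text
[0.64495292 0.21552668 0.10401493]
```

View pics/g1.png

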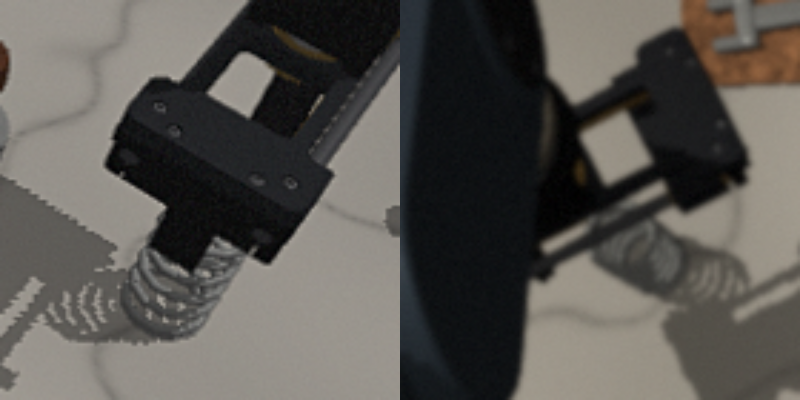

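The gripper stands above the spring, with the front finger over its side at crop (190,235) and the fingers straddling it. It needs about +4 mm in y before going down.

jog_arm([
  [0, 0.4, 0],
  [0, 0.4, -1.5],
  [0, 0.4, -3],
  [0, 0.4, -4.5],
  [0, 0.4, -5.5],
  [0, 0.4, -5.8],
  [0, 0.4, -5.8],
  [0, 0.4, -5.8],
  [0, 0.4, -5.8],
  [0, 0.4, -5.8],
  [0, 0.4, -5.8],
  [0, 0.4, -5.8],
], turn=[0, 0, 0, 0, 0, 0, 0, 0, 0, 0, 0, 0], grip=[0, 0, 0, 0, 0, 0, 0, 0.2, 0.35, 0.45, 0.6, 1])

```text
time_s: 4.68
position: [0.6439, 0.2194, 0.0446]
tcp_rot: [[0.899, 0.438, -0.0], [0.438, -0.899, 0.0], [0.0, -0.0, -1.0]]
force: [-1.8, 1.6, 1.9]
opening: 0.517
grasp_force: 1.2
```

jog_arm([
  [0, 0, 0],
  [0, 0, 0],
  [0, 0, 0],
  [0, 0, 0],
], turn=[0, 0, 0, 0], grip=[1, 1, 1, 1])

```text
time_s: 5.18
position: [0.6439, 0.2195, 0.0446]
tcp_rot: [[0.899, 0.438, -0.0], [0.438, -0.899, 0.0], [-0.0, -0.0, -1.0]]
force: [-1.1, 0.3, 1.9]
opening: 0.505
grasp_force: 29.7
```

jog_arm([
  [0, 0, 0.5],
  [0, 0, 2],
  [0, 0, 5],
  [0, 0, 9],
  [0, 0, 13],
  [0, 0, 16.5],
  [0, 0, 18],
  [0, 0, 18],
  [-1, -2, 18],
  [-2.5, -4.5, 18],
  [-4.5, -8, 18],
  [-6, -10.5, 18],
], turn=[0, 0, 0, 0, 0, 0, 0, 0, 0, 0, 0, 0], grip=[1, 1, 1, 1, 1, 1, 1, 1, 1, 1, 1, 1])

```text
time_s: 6.68
position: [0.5817, 0.113, 0.2222]
tcp_rot: [[0.899, 0.438, -0.005], [0.438, -0.899, -0.0], [-0.005, -0.002, -1.0]]
force: [0.1, -0.2, -1.6]
opening: 0.5
grasp_force: 29.8
```

jog_arm([
  [-1.5, -2.5, 0],
  [-3, -5, 0],
  [-4.5, -7.5, 0],
  [-5.5, -9.3, 0],
  [-5.7, -9.6, 0],
  [-5.7, -9.6, 0],
  [-5.7, -9.6, 0],
], turn=[0, 0, 0, 0, 0, 0, 0], grip=[1, 1, 1, 1, 1, 1, 1])

```text
time_s: 7.55
position: [0.5275, 0.0189, 0.2245]
tcp_rot: [[0.898, 0.439, 0.001], [0.439, -0.898, 0.0], [0.001, -0.0, -1.0]]
force: [0.3, 0.4, -1.9]
opening: 0.502
grasp_force: 29.8
```

Run:
```python
from h import *
a=capture("scene");b=capture("top")
cv2.imwrite("pics/s2.png",a["color"]);cv2.imwrite("pics/t2.png",b["color"])
o=np.hstack([cv2.resize(a["color"][80:290,270:410],(400,600),interpolation=2),cv2.resize(b["color"][130:340,250:390],(400,600),interpolation=2)]);cv2.imwrite("pics/g2.png",o)
for P in [(.5265,.018,.145),(.5265,.018,.18),(.5265,.018,.26)]: print(P,proj(a,P),(proj(a,P)-[270,80])*[400/140,600/210])
```

```text
(0.5265, 0.018, 0.145) [349.29281392 196.46609691] [226.55089692 332.76027688]
(0.5265, 0.018, 0.18) [351.37695067 177.72004728] [232.50557333 279.20013507]
(0.5265, 0.018, 0.26) [356.91619906 127.75230594] [248.3319973  136.43515983]
```

View pics/g2.png

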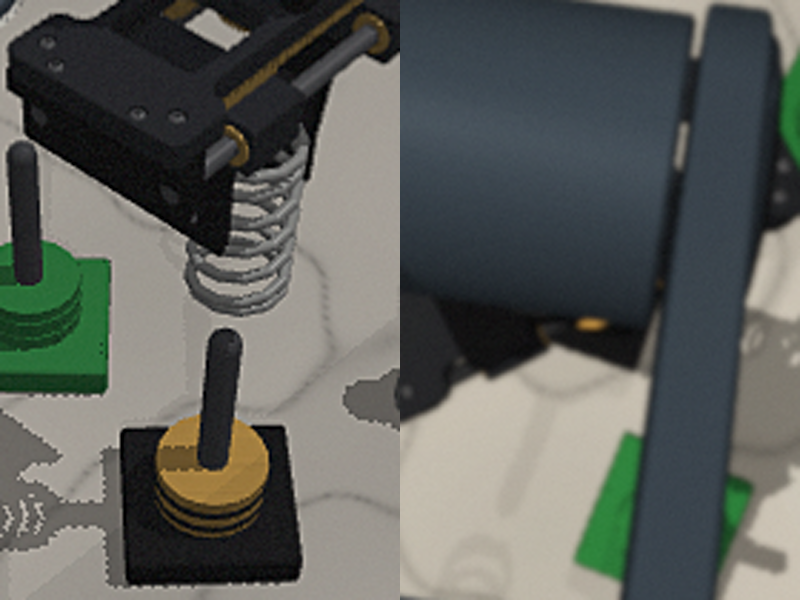

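The spring hangs upright, with its lower ring centred near crop (238,277). The rod end is directly beneath at (224,333). The offset is about 2 mm in +y, inside the 9.5 mm clearance, so I trim it and thread.

jog_arm([
  [-0.1, -0.2, -0.5],
  [-0.1, -0.2, -1.5],
  [-0.1, -0.2, -2.5],
  [-0.1, -0.2, -3.3],
  [-0.1, -0.2, -4],
  [-0.1, -0.2, -4.7],
  [-0.1, -0.2, -5],
  [-0.1, -0.2, -5],
], turn=[0, 0, 0, 0, 0, 0, 0, 0], grip=[1, 1, 1, 1, 1, 1, 1, 1])

```text
time_s: 8.65
position: [0.5259, 0.0163, 0.1744]
tcp_rot: [[0.899, 0.438, -0.0], [0.438, -0.899, 0.0], [-0.0, -0.0, -1.0]]
force: [1.0, 0.3, -1.5]
opening: 0.502
grasp_force: 29.8
```

Run:
```python
from h import *
a=capture("scene")
cv2.imwrite("pics/g3.png",cv2.resize(a["color"][130:290,270:430],(600,600),interpolation=2))
s=read_state();print(s["force"],s["moment"])
```

```text
[-0.52320151  0.66952785 -1.69663178] [ 0.01777308 -0.04205956  0.00909484]
```

View pics/g3.png

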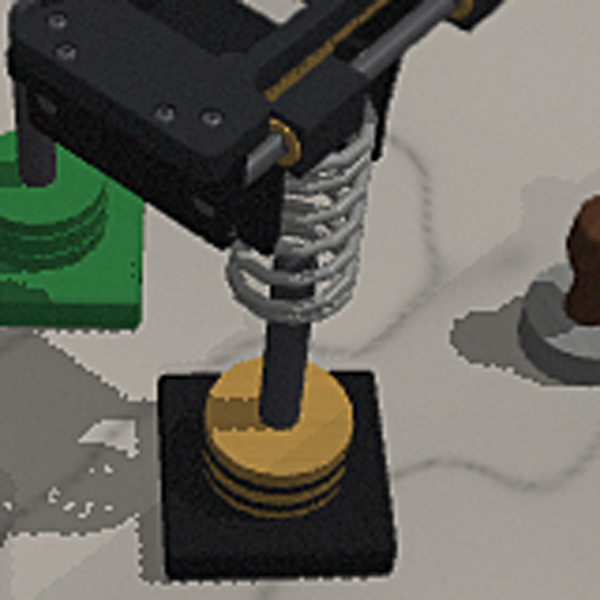

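The rod runs through the lower ring at (290,310), with no contact force. Threaded, so I continue down.

jog_arm([
  [0, 0, -0.7],
  [0, 0, -1.7],
  [0, 0, -2.8],
  [0, 0, -4],
  [0, 0, -5],
  [0, 0, -6],
  [0, 0, -6.7],
  [0, 0, -7.1],
  [0, 0, -7.4],
  [0, 0, -7.5],
  [0, 0, -7.5],
], turn=[0, 0, 0, 0, 0, 0, 0, 0, 0, 0, 0], grip=[1, 1, 1, 1, 1, 1, 1, 1, 1, 1, 1])

```text
time_s: 10.07
position: [0.5261, 0.0163, 0.0997]
tcp_rot: [[0.899, 0.438, 0.0], [0.438, -0.899, -0.0], [0.0, 0.0, -1.0]]
force: [0.1, -0.4, -1.0]
opening: 0.502
grasp_force: 29.8
```

jog_arm([
  [0, 0, -0.1],
  [0, 0, -0.2],
  [0, 0, -0.3],
  [0, 0, -0.4],
  [0, 0, -0.4],
], turn=[0, 0, 0, 0, 0], grip=[1, 1, 1, 1, 1])

```text
time_s: 10.7
position: [0.5259, 0.0163, 0.0954]
tcp_rot: [[0.899, 0.438, -0.0], [0.438, -0.899, 0.0], [-0.0, -0.0, -1.0]]
force: [0.0, -0.9, -1.7]
opening: 0.498
grasp_force: 29.8
```

Still no seat contact. I go on in 1 mm steps.

jog_arm([
  [0, 0, -0.1],
  [0, 0, -0.1],
  [0, 0, -0.15],
  [0, 0, -0.15],
], turn=[0, 0, 0, 0], grip=[1, 1, 1, 1])

```text
time_s: 11.2
position: [0.5261, 0.0163, 0.0945]
tcp_rot: [[0.899, 0.438, 0.0], [0.438, -0.899, -0.0], [0.0, 0.0, -1.0]]
force: [-0.6, 1.9, 4.2]
opening: 0.501
grasp_force: 29.7
```

Run:
```python
from h import *
a=capture("scene")
cv2.imwrite("pics/g4.png",cv2.resize(a["color"][160:290,280:410],(600,600),interpolation=2))
s=read_state();print(s["force"],s["moment"],s["position"])
```

```text
[-0.24227104  0.68855436  4.77778977] [0.01567887 0.16300901 0.0413657 ] [0.52616865 0.01632356 0.09448673]
```

View pics/g4.png

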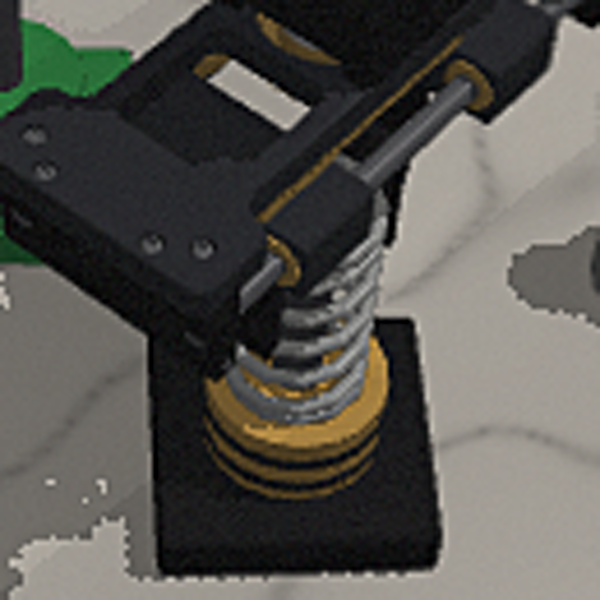

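The spring sits on the brass head (lower coil at (295,405)), and the force has risen by 6 N, so it is seated. I let go and rise.

jog_arm([
  [0, 0, 0.05],
  [0, 0, 0.05],
  [0, 0, 0.05],
  [0, 0, 0.05],
  [0, 0, 0.05],
  [0, 0, 0.05],
  [0, 0, 0.05],
  [0, 0, 0.05],
], turn=[0, 0, 0, 0, 0, 0, 0, 0], grip=[0.48, 0.44, 0.4, 0.35, 0.28, 0.2, 0.15, 0.15])

```text
time_s: 12.25
position: [0.526, 0.0163, 0.0946]
tcp_rot: [[0.899, 0.438, 0.0], [0.438, -0.899, -0.0], [0.0, 0.0, -1.0]]
force: [-0.7, -0.5, -0.6]
opening: 0.84
grasp_force: 0.0
```

jog_arm([
  [0, 0, 0],
  [0, 0, 0.5],
  [0, 0, 1.5],
  [0, 0, 3],
  [0, 0, 5],
  [0, 0, 8],
  [0, 0, 11],
  [0, 0, 14],
  [-1, 4, 15],
  [-2, 9, 15],
  [-3, 14, 15],
  [-3, 14, 15],
], turn=[0, 0, 0, 0, 0, 0, 0, 0, 0, 0, 0, 0], grip=[0.15, 0.15, 0.15, 0.15, 0.15, 0.15, 0.15, 0.15, 0.15, 0.15, 0.15, 0.15])

```text
time_s: 13.75
position: [0.4948, 0.1592, 0.2458]
tcp_rot: [[0.897, 0.443, 0.001], [0.443, -0.897, 0.001], [0.001, -0.0, -1.0]]
force: [-0.6, -0.3, 0.1]
opening: 0.847
grasp_force: 0.0
```

Run:
```python
from h import *
a=capture("scene");b=capture("top")
o=np.hstack([cv2.resize(a["color"],(400,300)),cv2.resize(b["color"],(400,300))])
o=np.vstack([o,np.hstack([cv2.resize(a["color"][180:285,275:415],(400,300),interpolation=2),cv2.resize(b["color"][175:280,250:390],(400,300),interpolation=2)])])
cv2.imwrite("pics/g5.png",o)
```

```text
(no output)
```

View pics/g5.png

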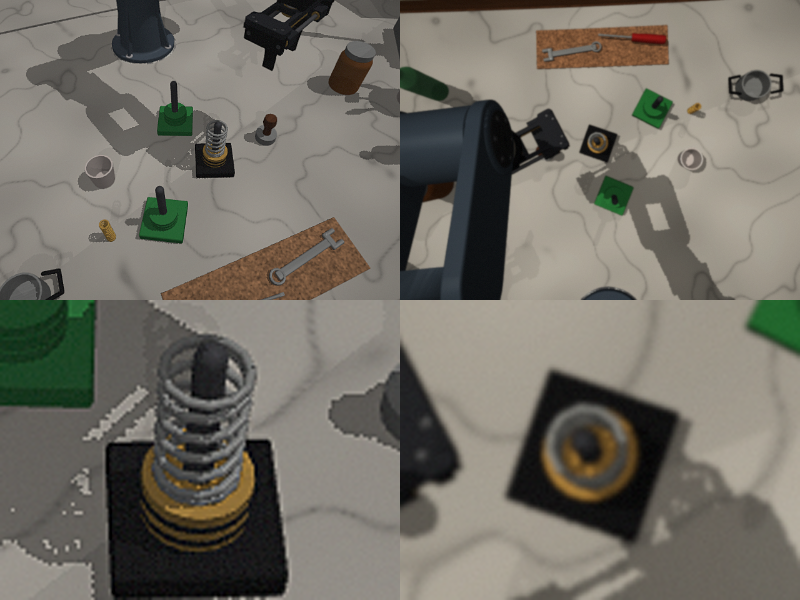

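The spring stands upright and home on the brass head, with the rod inside (lower-left crop, (205,430)). The brass spring is untouched and the gripper is clear.

```bash
python3 -c "
from rig import *
print(hand_in())"
```

```text
the job is handed in; nothing more can be done
None
```

The wide steel spring is threaded over the rod and rests home on the brass piston head; I let go and handed the job in at about 14 s, with the gripper clear and the narrow brass spring untouched.

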